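# Clamp a panel press evenly

### The arm

A 6-joint arm with a two-finger parallel gripper is mounted at the origin on the work surface. World frame = base frame: x ahead of the robot, y to its left, z up, the work surface at z = 0. Lengths are in m, angles in rad, forces in N, time in s.
With the tool pointing down it reaches from about 0.25 to 0.725 m from the base axis. Payload 4 kg.
Tool frame: the origin (TCP) lies midway between the tips of the shut fingers; the grasp point (between the pads) lies 19 mm behind it (bot.grip_point_offset is the distance from the TCP to the grasp point, in m); z points along the fingers, y is the line along which they close (so a half turn about z gives the same grasp; the last joint's range is limited). The gripper opens to 85 mm and grips with 20 to 120 N. Pads are 22 mm wide; open, the fingers measure 114 mm over their backs; the gripper's body (76 mm by 85 mm) begins 54 mm behind the grasp point. The pads swing forward as they close: fully open they stand 13 mm farther back than shut.
Start: joints at [-1.346, 0.241, 0.005, 1.335, 0, 1.571], TCP at [0.111, -0.487, 0.231] pointing down, gripper open.
Joint ranges: [-2.72, 2.72], [-1.05, 1.87], [-1.09, 1.28], [-1.99, 2.15], [-1.42, 1.44], [-3.14, 3.14]. Speed limits (rad/s): [2.79, 2.79, 3.14, 3.14, 3.14, 3.14].

### API

Orientations are given as a unit quaternion [x, y, z, w].
In Python, from workcell import bot gives the robot as it stands.
- The arm moves only by the tool step_arm, never from a script. Its argument "targets" is text: rows parted by semicolons, each of 7 numbers parted by spaces: the opening, from -1 (shut) to 1 (fully open), so that 0 is half open, then the shift along the world's x, y, z normalised to -1 to 1, where 1 is 0.5 m, then the turn, a rotation vector about the world's x, y, z normalised to -1 to 1, where 1 is pi/4 rad. In form: gripper x y z wx wy wz; .... A call has 1 to 10 rows; each row is the pose to reach, as a shift and turn from the pose commanded when the call began; what a row does not reach only later rows make up. A row lasts 1/12 s, in which the tool goes at most 41.7 mm and 7.16 degrees, less where a joint would pass 70% of its speed; a pose out of reach is approached as far as the arm can. A call with a number of a shift or a turn outside -1 to 1 is refused whole. A call with a gripper value outside its range is refused whole. The fingers move at their own pace and stop on an object; the grip force is fixed at half the most. Time passes only in rows, so rows that repeat a pose let the fingers close. It gives the time, the measured TCP pose, the force, the opening and the grip force at its end, in the units of the state.
- bot.get_obs(): the state, without advancing time (a new reading comes with each control period).
- bot.camera(name): name is "scene" or "top" or "wrist"; returns the picture (420x560x3 uint8, red, green, blue); there is no depth.
- bot.camera_info(name): a dict with "vertical_fov" (degrees; the focal length in pixels is half the picture's height over the tangent of half this angle, whatever the lens; pixels are square), "cx", "cy" (the principal point, pixels), "pose" (4x4, takes a point from camera to world coordinates). Camera axes: x right, y up, looking along -z (the intrinsics and any distortion apply to the point x, -y, -z); pixel columns grow to the right and rows downward; lengths in m; the calibration is good to about 2 mm. A picture is of the moment at which its call begins: read the wrist's pose just before it. camera_info takes no time and is no camera call; for the wrist camera it gives the pose at the moment of the call.
- bot.job_done(): hands the job in; it is judged then, once.
The state is a dict: "clock": time; "joint_pos": joint angles; "joint_vel": joint speeds; "tau": joint torques, N m; "eef_pos": TCP position; "tool_rot": TCP orientation; "ft_force": force on the tool from outside, world axes, zero at the start; "ft_torque": the same for the moment, N m; "grip_width": finger opening in m; "grasp_force": force on a finger pad.
Only numpy, scipy, OpenCV 4.12 (cv2) and the standard library are available. Lean on these libraries where they do the work, as an engineer would, in place of code of your own. Each camera call takes 0.05 s, during which the arm holds its last target. There are 200 camera calls.

### The job

Clamp the panel in the press evenly by turning its four T-handled knobs clockwise in crisscross order: after one knob comes the one diagonally opposite, and only then the other diagonal pair. On a first round turn all four only about halfway from loose to their stops; then on a second round, crisscross again, turn each fully home against its stop. Leave the jar on the press and the other things around it where they are.

Things in the scene. Friction and masses are not known exactly. Their poses are not given: they have to be found in the camera images.
- press: fixed press: two plywood boards 200 (its x) by 220 mm (y), a panel between; board top 54 mm up, two steel strips along y, tops 60 mm up, carry four knobs, at x -70 (near) or +70 mm (far), y +80 (left) or -80 mm (right). Diagonals: near left with far right, near right with far left. Origin: centre of underside, on the table. Unturned, x points away from the robot, y to its left; yaw up to 0.4 rad either way
- near_left (a joint): turn of the near left knob, rad, growing clockwise seen from above: 0 fully loose, 1.0 halfway, 2.0 the rigid stop (tight). Starts between 0 and 0.3. Friction about 0.1 N m all the way, no spring back, no rise or fall. At 0 the handle's long arm points along the press's +y (left), at 1.57 along its +x (far), at 2.0 a further 25 degrees clockwise
- near_left_grip (a point): near left knob: point on its upright axis at mid-height of its black T-handle, 102 mm above the table. Handle: bar 72 mm long, 12 thick, 24 high (90 to 114 mm above the table), long arm 48 mm from the axis, short arm 24; below it a 12 mm round stem down to a washer 34 mm across, 4 thick, on the strip. The point's y axis lies along the long arm, outward, and turns with the knob
- near_right (a joint): turn of the near right knob, rad, growing clockwise seen from above: 0 fully loose, 1.0 halfway, 2.0 the rigid stop (tight). Starts between 0 and 0.3. Friction about 0.1 N m all the way, no spring back, no rise or fall. At 0 the handle's long arm points along the press's +y (left), at 1.57 along its +x (far), at 2.0 a further 25 degrees clockwise
- near_right_grip (a point): near right knob: point on its upright axis at mid-height of its black T-handle, 102 mm above the table. Handle: bar 72 mm long, 12 thick, 24 high (90 to 114 mm above the table), long arm 48 mm from the axis, short arm 24; below it a 12 mm round stem down to a washer 34 mm across, 4 thick, on the strip. The point's y axis lies along the long arm, outward, and turns with the knob
- far_left (a joint): turn of the far left knob, rad, growing clockwise seen from above: 0 fully loose, 1.0 halfway, 2.0 the rigid stop (tight). Starts between 0 and 0.3. Friction about 0.1 N m all the way, no spring back, no rise or fall. At 0 the handle's long arm points along the press's +y (left), at 1.57 along its +x (far), at 2.0 a further 25 degrees clockwise
- far_left_grip (a point): far left knob: point on its upright axis at mid-height of its black T-handle, 102 mm above the table. Handle: bar 72 mm long, 12 thick, 24 high (90 to 114 mm above the table), long arm 48 mm from the axis, short arm 24; below it a 12 mm round stem down to a washer 34 mm across, 4 thick, on the strip. The point's y axis lies along the long arm, outward, and turns with the knob
- far_right (a joint): turn of the far right knob, rad, growing clockwise seen from above: 0 fully loose, 1.0 halfway, 2.0 the rigid stop (tight). Starts between 0 and 0.3. Friction about 0.1 N m all the way, no spring back, no rise or fall. At 0 the handle's long arm points along the press's +y (left), at 1.57 along its +x (far), at 2.0 a further 25 degrees clockwise
- far_right_grip (a point): far right knob: point on its upright axis at mid-height of its black T-handle, 102 mm above the table. Handle: bar 72 mm long, 12 thick, 24 high (90 to 114 mm above the table), long arm 48 mm from the axis, short arm 24; below it a 12 mm round stem down to a washer 34 mm across, 4 thick, on the strip. The point's y axis lies along the long arm, outward, and turns with the knob
- jar: small jar with a white lid, 54 mm across, 62 mm high, standing on the middle of the press between the four knobs (its foot is 54 mm above the table). Origin: centre of its underside. Bystander.
- tin: upright grey can, 72 mm across, 85 mm high, on the table just left of the press. Origin: centre of its underside. Bystander.
- brayer: ink roller with a wooden handle lying on the table just right of the press, about 190 mm long and 100 mm wide, 36 mm high. Origin: near its middle, at table height. Bystander.
- brush: brush, 190 mm long, lying on the table between the robot and the press. Origin: its underside. Bystander.
- sketchbook: grey closed sketchbook, 210 x 150 x 18 mm, flat on the table well to the left. Origin: centre of its underside. Bystander.
- mug: pale mug, 80 mm across, 90 mm high, on the table well to the right. Origin: centre of its underside. Bystander.
- bottle: pale bottle, 64 mm across, 170 mm high, on the table well to the right. Origin: centre of its underside. Bystander.

How it is judged:
By the outcome, as a careful person would: the job done as asked, in the order asked, and still so for the second after the job is handed in, with the robot touching nothing.
It also fails if it takes over 72 s, if anything falls off the work surface, if the arm or the gripper's body presses on something with over 40 N, if the wrist force passes 120 N, or if a joint passes its speed limit or range.

## Working session

There is one attempt and no reset: what is moved stays moved. The work goes in short steps, Python scripts to look and compute and a tool call to move; the robot and the scene stay as the last step left them, time stands still between calls to the robot, and variables do not carry over. Pictures are saved under pics/ and viewed, at most 10 in all, crops included, and the job is handed in when it is done.

Besides the shell and the picture viewer there is one more tool, called after ">>>" as name(argument=value, ...) on one line, values as JSON. step_arm: Moves the arm, as the interface text tells. Scaled input: -1 to 1 covers 0.5 m each way for a shift and pi/4 rad each way for a turn. Its arguments: {"type":"object","properties":{"targets":{"type":"string"}},"required":["targets"]}

```bash
ls; mkdir -p pics; python3 - <<'E'
from workcell import bot
import cv2
for n in("top","scene"):
    i=bot.camera_info(n);print(n,i)
    cv2.imwrite(f"pics/{n}0.png",bot.camera(n)[:,:,::-1])
print(bot.get_obs())
E
```

```text
pics
top {'vertical_fov': 52.47799935463057, 'cx': 274.94612699814354, 'cy': 204.8260095517041, 'pose': array([[ 4.27699245e-03,  9.94389666e-01, -1.05692478e-01,
         3.65204659e-01],
       [-9.99940096e-01,  5.31772858e-03,  9.56698269e-03,
         3.26963170e-04],
       [ 1.00753526e-02,  1.05645229e-01,  9.94352841e-01,
         1.47849591e+00],
       [ 0.00000000e+00,  0.00000000e+00,  0.00000000e+00,
         1.00000000e+00]])}
scene {'vertical_fov': 43.95809891535183, 'cx': 284.2209590333026, 'cy': 200.80416946231853, 'pose': array([[ 4.06230231e-02, -8.48917374e-01,  5.26962107e-01,
         1.31098881e+00],
       [ 9.99174544e-01,  3.45151715e-02, -2.14227203e-02,
        -2.49388382e-02],
       [-2.06799612e-06,  5.27397379e-01,  8.49618741e-01,
         1.36736294e+00],
       [ 0.00000000e+00,  0.00000000e+00,  0.00000000e+00,
         1.00000000e+00]])}
{'clock': 0.1, 'joint_pos': array([-1.34601646e+00,  2.41363123e-01,  3.83135081e-03,  1.33519001e+00,
        3.49103176e-05,  1.57078238e+00]), 'joint_vel': array([-3.63605543e-04, -1.45575908e-03,  3.16679700e-03, -2.46945679e-03,
        5.62307901e-05, -4.18342189e-05]), 'tau': array([ 3.30853281e-04, -3.73138082e+01,  2.53010309e+01,  1.08891007e-02,
        1.14175648e-04, -3.41093447e-06]), 'eef_pos': array([ 0.11132795, -0.48685825,  0.23047871]), 'tool_rot': array([ 9.93689656e-01,  1.12160333e-01, -9.06214020e-05, -9.58610771e-04]), 'ft_force': array([ 0.19856536, -0.32937817, -0.28317296]), 'ft_torque': array([ 0.02497669, -0.00340298,  0.02166897]), 'grasp_force': 0.0, 'grip_width': 0.08547983646526655}
```

```bash
python3 - <<'E'
import cv2
a=cv2.imread("pics/top0.png");b=cv2.imread("pics/scene0.png")
cv2.imwrite("pics/top0c.png",cv2.resize(a[60:285,130:430],None,fx=2.66,fy=2.66,interpolation=cv2.INTER_CUBIC))
E
```

```text
(no output)
```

View pics/top0c.png

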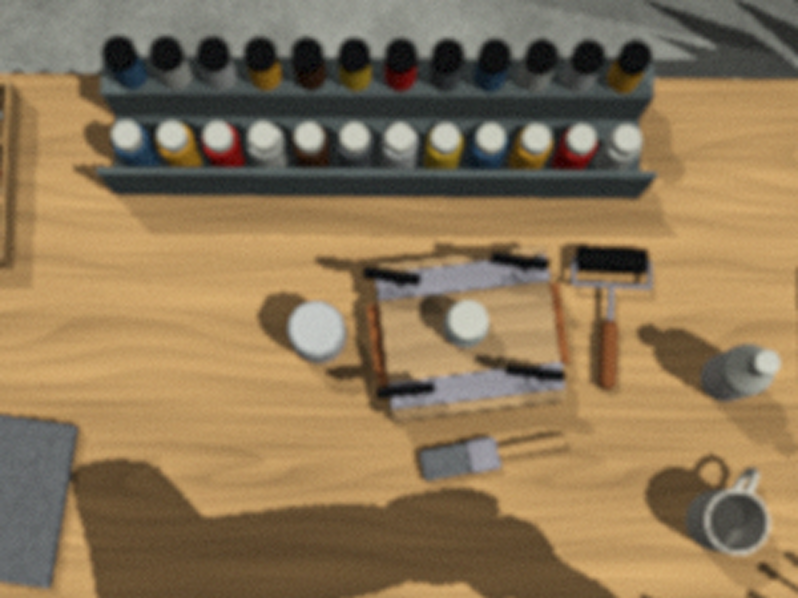

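View pics/scene0.png

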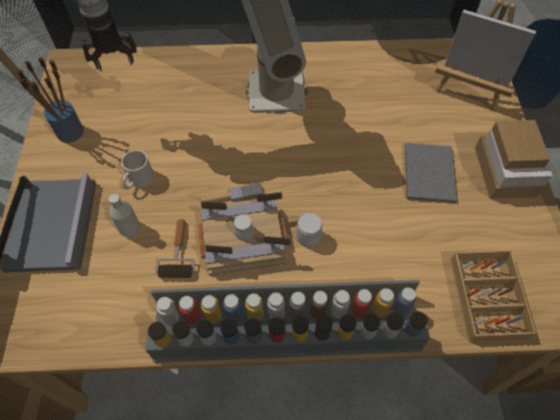

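The top crop shows the four black handles, in crop pixels: far left (365,271)-(420,280), far right (490,257)-(548,266), near left (377,391)-(435,386) and near right (505,368)-(563,377). The jar lid is at (468,322) and the tin is at (316,330).

```bash
cat > h.py <<'E'
import numpy as np
from workcell import bot
from scipy.spatial.transform import Rotation as R
from scipy.optimize import least_squares
def rays(info,uv):
    f=210/np.tan(np.radians(info["vertical_fov"])/2); uv=np.atleast_2d(np.array(uv,float))
    d=np.c_[(uv[:,0]-info["cx"])/f,-(uv[:,1]-info["cy"])/f,-np.ones(len(uv))]
    return info["pose"][:3,:3]@d.T
def to_z(info,uv,z):
    d=rays(info,uv).T;o=info["pose"][:3,3]
    return (o+d*((z-o[2])/d[:,2])[:,None])[:,:2]
def project(info,P):
    f=210/np.tan(np.radians(info["vertical_fov"])/2);P=np.atleast_2d(P)
    c=(P-info["pose"][:3,3])@info["pose"][:3,:3]
    return np.c_[info["cx"]+f*c[:,0]/-c[:,2],info["cy"]-f*c[:,1]/-c[:,2]]
K={"NL":(-.07,.08),"NR":(-.07,-.08),"FL":(.07,.08),"FR":(.07,-.08)}
def fit(ends,z=.114):
    """ends: name -> (left tip, right tip) xy world; long tip +48, short -24 along bar"""
    names=list(ends)
    def pred(p):
        out=[];A=np.array([[np.cos(p[2]),-np.sin(p[2])],[np.sin(p[2]),np.cos(p[2])]])
        for n,q in zip(names,p[3:]):
            a=p[2]+np.pi/2-q; u=np.array([np.cos(a),np.sin(a)]); c=p[:2]+A@K[n]
            out+=[c+.048*u,c-.024*u]
        return np.array(out)
    obs=np.array([e for n in names for e in ends[n]])
    s=least_squares(lambda p:(pred(p)-obs).ravel(),[.45,-.05,0]+[.15]*len(names))
    return s.x,np.sqrt((s.fun**2).mean())
E
python3 - <<'E'
from h import *
i=bot.camera_info("top")
px={"NL":((377,391),(435,386)),"NR":((563,377),(505,368)),"FL":((365,271),(420,280)),"FR":((548,266),(490,257))}
px={"NL":((377,391),(435,386)),"NR":((505,368),(563,377)),"FL":((365,271),(420,280)),"FR":((490,257),(548,266))}
e={n:to_z(i,np.array(v)/2.66+[130,60],.114) for n,v in px.items()}
print(e,fit(e))
w=bot.camera_info("wrist");o=bot.get_obs()
T=np.eye(4);T[:3,:3]=R.from_quat(o["tool_rot"]).as_matrix();T[:3,3]=o["eef_pos"]
print(w["vertical_fov"],w["cx"],w["cy"],np.linalg.inv(T)@w["pose"],R.from_quat(o["tool_rot"]).as_matrix())
for n,uv,z in(("jar",(468,322),.116),("tin",(316,330),.085)):print(n,to_z(i,np.array([uv])/2.66+[130,60],z))
E
```

```text
{'NL': array([[ 0.50317241, -0.00247628],
       [ 0.50963175, -0.07269881]]), 'NR': array([[ 0.53206187, -0.15773552],
       [ 0.5214463 , -0.22813406]]), 'FL': array([[ 0.6506889 ,  0.01295713],
       [ 0.63992712, -0.05438396]]), 'FR': array([[ 0.66912589, -0.14025608],
       [ 0.65835475, -0.21139278]])} (array([ 0.58446659, -0.11866037,  0.11966008,  0.0443354 ,  0.2709646 ,
        0.27170057,  0.25464917]), np.float64(0.0017710272209330697))
67.25964740978398 282.64694340316737 202.069291255305 [[-3.18396430e-04  9.62424918e-01  2.71547743e-01  6.80414147e-02]
 [ 9.99999744e-01  1.32277676e-04  7.03703203e-04  1.52265115e-03]
 [ 6.41341793e-04  2.71547898e-01 -9.62424713e-01 -1.42825635e-01]
 [ 0.00000000e+00  0.00000000e+00  0.00000000e+00  1.00000000e+00]] [[ 9.74840103e-01  2.22904951e-01 -3.95135306e-04]
 [ 2.22905299e-01 -9.74838282e-01  1.88479496e-03]
 [ 3.49371065e-05 -1.92545147e-03 -9.99998146e-01]]
jar [[ 0.58796974 -0.11280492]]
tin [[0.58186555 0.07362554]]
```

>>> step_arm(targets="1 0.06 0.05 0.1 0 0 0.1;1 0.948 0.736 0.1 0 0 1;1 0.948 0.736 0.1 0 0 1;1 0.948 0.736 0.1 0 0 1;1 0.948 0.736 0.1 0 0 1;1 0.948 0.736 0.1 0 0 1;1 0.948 0.736 0.1 0 0 1;1 0.948 0.736 0.1 0 0 1;1 0.948 0.736 0.1 0 0 1;1 0.948 0.736 0.1 0 0 1")

```text
clock: 0.93
eef_pos: [0.4287, -0.2398, 0.2751]
tool_rot: [0.875, 0.484, -0.0, -0.0]
ft_force: [0.6, -1.2, -0.5]
grip_width: 0.0854
grasp_force: 0.0
```

>>> step_arm(targets="1 0.27 0.22 0 0 0 0.5;1 0.27 0.22 0 0 0 0.5;1 0.27 0.22 0 0 0 0.5;1 0.27 0.22 0 0 0 0.5;1 0.27 0.22 0 0 0 0.5;1 0.27 0.22 0 0 0 0.5;1 0.27 0.22 0 0 0 0.5;1 0.27 0.22 0 0 0 0.5")

```text
clock: 1.6
eef_pos: [0.5615, -0.1324, 0.2751]
tool_rot: [0.764, 0.645, -0.001, -0.0]
ft_force: [-0.4, 0.4, -0.8]
grip_width: 0.0853
grasp_force: 0.0
```

```bash
python3 - <<'E'
from h import *
import cv2,pickle
o=bot.get_obs();i=bot.camera_info("wrist")
im=bot.camera("wrist");pickle.dump(i,open("w1.pkl","wb"))
print(o["eef_pos"],o["tool_rot"],o["joint_pos"],o["ft_torque"])
cv2.imwrite("pics/w1.png",cv2.resize(im[:,:,::-1],None,fx=1.42,fy=1.42,interpolation=cv2.INTER_CUBIC))
E
```

```text
[ 0.56148099 -0.13244988  0.27511556] [ 7.64339552e-01  6.44813620e-01 -5.77270458e-04 -3.35581522e-04] [-2.31381602e-01  3.87259950e-01  3.22222567e-01  1.50698605e+00
 -5.26912106e-04  1.50865217e+00] [ 0.0081252   0.01697054 -0.00909988]
```

View pics/w1.png

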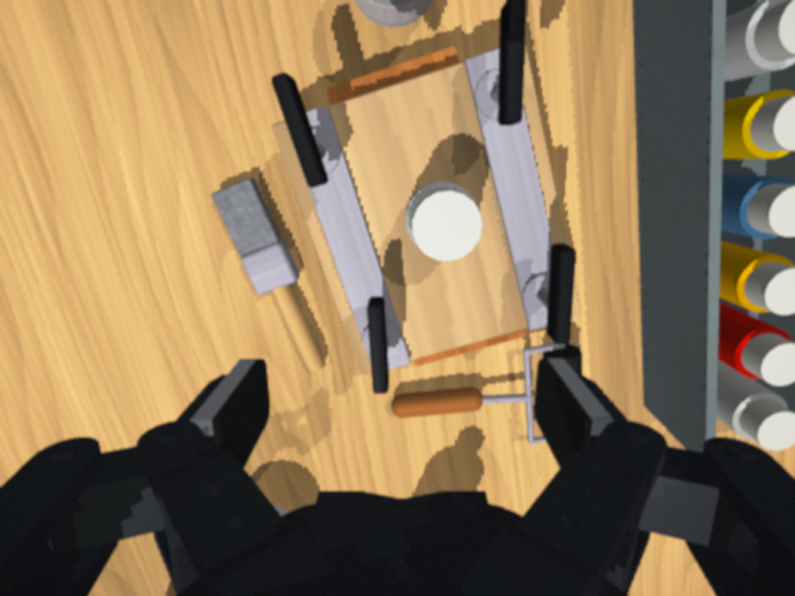

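The wrist view shows near left (285,78)-(317,183), near right (377,300)-(379,390), far left (513,0)-(510,122, clipped at the top) and far right (563,248)-(558,340). The jar lid is at (446,225). I'll refine by fitting rendered bar silhouettes to the dark mask.

```bash
cat > sil.py <<'E'
from h import *
import cv2
def bar(p,n,q):
    c,s=np.cos(p[2]),np.sin(p[2]);k=np.array(K[n]);o=np.array(p[:2])+[c*k[0]-s*k[1],s*k[0]+c*k[1]]
    a=p[2]+np.pi/2-q;u=np.array([np.cos(a),np.sin(a)]);v=np.array([-u[1],u[0]])
    return np.array([[*(o+l*u+w*v),z] for l in(-.024,.048) for w in(-.006,.006) for z in(.09,.114)])
def render(info,p,names):
    m=np.zeros((1680,2240),np.uint8)
    for n,q in zip(names,p[3:]):
        h=cv2.convexHull(((project(info,bar(p,n,q))+.5)*4*16-8).astype(np.int32))
        cv2.fillConvexPoly(m,h,255,shift=4)
    return cv2.resize(m,(560,420),interpolation=cv2.INTER_AREA)/255.
def silfit(info,im,p0,names,fixpose=False,thr=48):
    mask=(im.max(2)<thr).astype(float)
    roi=np.zeros((420,560),np.uint8)
    for n,q in zip(names,p0[3:]):
        h=cv2.convexHull(project(info,bar(p0,n,q)).astype(np.int32));cv2.fillConvexPoly(roi,h,1)
    roi=cv2.dilate(roi,np.ones((15,15)))
    G=lambda m:cv2.GaussianBlur(m,(0,0),2)
    t=G(mask*roi);p0=np.array(p0,float);s0=p0[:3]
    f=lambda x:((G(render(info,np.r_[s0,x] if fixpose else x,names)*roi)-t)[roi>0])
    r=least_squares(f,p0[3:] if fixpose else p0,diff_step=2e-3,x_scale=.01)
    return r.x,np.sqrt((r.fun**2).mean()),mask
E
python3 - <<'E'
from sil import *
import pickle
i=pickle.load(open("w1.pkl","rb"));im=cv2.cvtColor(cv2.resize(cv2.imread("pics/w1.png"),(560,420),interpolation=cv2.INTER_AREA),cv2.COLOR_BGR2RGB)
N=["NL","NR","FL","FR"];p0=[.5845,-.1187,.12,.04,.27,.27,.25]
x,e,m=silfit(i,im,p0,N);print(x.round(4),e)
ti=bot.camera_info("top");tm=cv2.cvtColor(cv2.imread("pics/top0.png"),cv2.COLOR_BGR2RGB)
y,e,_=silfit(ti,tm,p0,N);print(y.round(4),e)
c,s=np.cos(x[2]),np.sin(x[2])
for n in N:
    k=K[n];print(n,x[0]+c*k[0]-s*k[1],x[1]+s*k[0]+c*k[1])
r=render(i,x,N);o=im.copy();cs,_=cv2.findContours((r>.5).astype(np.uint8),0,1);b=cv2.resize(o,None,fx=1.9,fy=1.9)
for q in cs:cv2.polylines(b,[(q*1.9).astype(int)],True,(255,0,0))
cv2.imwrite("pics/w1fit.png",b[:570,280:900,::-1])
E
```

```text
[ 0.5935 -0.1213  0.1293 -0.6838  0.2127  0.2241  0.2003] 0.32019738265767994
[ 0.5878 -0.1175  0.1158 -0.1189  0.3541  0.2607  0.189 ] 0.12211496177812889
NL 0.5137320507618885 -0.05094923137796879
NR 0.53436610185176 -0.20961314011470883
FL 0.6525629709065361 -0.03289443667433126
FR 0.6731970219964076 -0.1915583454110713
```

View pics/w1fit.png

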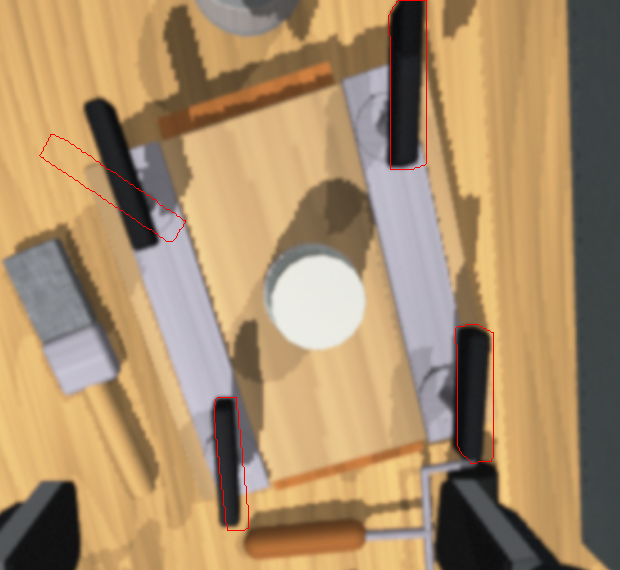

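```bash
sed -i 's/thr=48/thr=48,sig=2,dil=15/;s/np.ones((15,15))/np.ones((dil,dil))/;s/(0,0),2)/(0,0),sig)/' sil.py
python3 - <<'E'
from sil import *
import pickle
i=pickle.load(open("w1.pkl","rb"));im=cv2.cvtColor(cv2.resize(cv2.imread("pics/w1.png"),(560,420),interpolation=cv2.INTER_AREA),cv2.COLOR_BGR2RGB)
N=["NL","NR","FL","FR"];p=[.587,-.1187,.12,.06,.25,.25,.22]
for s,d in((6,31),(3,19),(2,15),(1.5,13)):
    p,e,m=silfit(i,im,p,N,sig=s,dil=d);print(p.round(4),e)
x=p;np.save("p.npy",p)
c,s=np.cos(x[2]),np.sin(x[2])
for n in N:
    k=K[n];print(n,x[0]+c*k[0]-s*k[1],x[1]+s*k[0]+c*k[1])
r=render(i,x,N);cs,_=cv2.findContours((r>.5).astype(np.uint8),0,1);b=cv2.resize(im,None,fx=1.9,fy=1.9)
for q in cs:cv2.polylines(b,[(q*1.9).astype(int)],True,(255,0,0))
cv2.imwrite("pics/w1fit2.png",b[:570,280:900,::-1])
E
```

```text
[ 0.5905 -0.1205  0.1119  0.0041  0.3353  0.1524  0.2141] 0.11858308606213866
[ 0.5909 -0.1201  0.1265  0.0027  0.2754  0.2494  0.204 ] 0.17758171067076053
[ 0.5909 -0.1199  0.1255  0.0027  0.2751  0.2498  0.2042] 0.2188612808368892
[ 0.5909 -0.1199  0.1255  0.0027  0.2751  0.2498  0.2042] 0.25258454219388765
NL 0.5114498182917087 -0.04925089880300142
NR 0.5314809939567726 -0.20799204659233594
FL 0.6503483226073763 -0.03172362009607042
FR 0.6703794982724403 -0.19046476788540495
```

View pics/w1fit2.png

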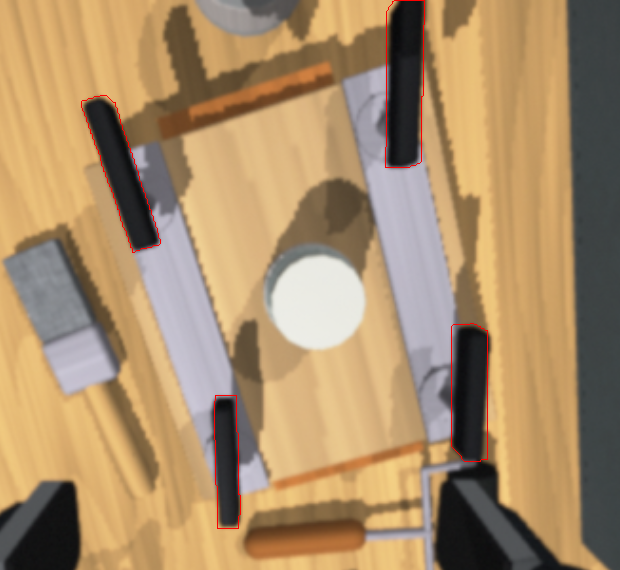

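>>> step_arm(targets="1 -0.1 0.166 -0.1 0 0 0.372;1 -0.1 0.166 -0.1 0 0 0.372;1 -0.1 0.166 -0.1 0 0 0.372;1 -0.1 0.166 -0.2 0 0 0.372;1 -0.1 0.166 -0.28 0 0 0.372;1 -0.1 0.166 -0.34 0 0 0.372;1 -0.1 0.166 -0.38 0 0 0.372;0.2 -0.1 0.166 -0.38 0 0 0.372;-0.2 -0.1 0.166 -0.38 0 0 0.372;-0.4 -0.1 0.166 -0.38 0 0 0.372")

```text
clock: 2.48
eef_pos: [0.5137, -0.0496, 0.0874]
tool_rot: [0.662, 0.749, 0.001, 0.001]
ft_force: [0.8, 1.0, 0.1]
grip_width: 0.0518
grasp_force: 0.0
```

>>> step_arm(targets="-0.6 0 0 0 0 0 0;-1 0 0 0 0 0 0;-1 0 0 0 0 0 0;-1 0 0 0 0 0 0;-1 0 0 0 0 0 0;-1 0 0 0 0 0 0")

```text
clock: 2.98
eef_pos: [0.5116, -0.0492, 0.087]
tool_rot: [0.662, 0.749, -0.001, 0.0]
ft_force: [-6.1, -0.9, 8.9]
grip_width: 0.011
grasp_force: 59.9
```

>>> step_arm(targets="-1 0 0 0 0 0 -0.15;-1 0 0 0 0 0 -0.3;-1 0 0 0 0 0 -0.4;-1 0 0 0 0 0 -0.5;-1 0 0 0 0 0 -0.5")

```text
clock: 3.4
eef_pos: [0.5109, -0.0492, 0.087]
tool_rot: [0.796, 0.605, -0.001, -0.0]
ft_force: [-7.7, -1.8, 10.6]
grip_width: 0.011
grasp_force: 60.1
```

>>> step_arm(targets="-1 0 0 0 0 0 -0.15;-1 0 0 0 0 0 -0.3;-1 0 0 0 0 0 -0.45;-1 0 0 0 0 0 -0.6;-1 0 0 0 0 0 -0.7;-1 0 0 0 0 0 -0.77;-1 0 0 0 0 0 -0.77;-1 0 0 0 0 0 -0.77;0 0 0 0 0 0 -0.77;1 0 0 0 0 0 -0.77")

```text
clock: 4.23
eef_pos: [0.5133, -0.0486, 0.0863]
tool_rot: [0.94, 0.342, 0.001, 0.0]
ft_force: [0.0, 0.7, 0.7]
grip_width: 0.0343
grasp_force: 0.0
```

>>> step_arm(targets="1 0 0 0 0 0 0;1 0 0 0 0 0 0;1 0 0 0.08 0 0 0;1 0 0 0.16 0 0 0;1 0 0 0.2 0 0 0")

```text
clock: 4.65
eef_pos: [0.5145, -0.0487, 0.1894]
tool_rot: [0.94, 0.342, 0.002, 0.001]
ft_force: [1.4, -1.3, 0.5]
grip_width: 0.0854
grasp_force: 0.0
```

```bash
cat > plan.py <<'E'
import sys
from h import *
# usage: plan knob yaw_y [z] [dx dy] -> normalised shift and turn from the measured pose
p=np.load("p.npy");n=sys.argv[1];t=float(sys.argv[2]);z=float(sys.argv[3]) if len(sys.argv)>3 else .087
c,s=np.cos(p[2]),np.sin(p[2]);k=K[n];g=np.array([p[0]+c*k[0]-s*k[1],p[1]+s*k[0]+c*k[1],z])
o=bot.get_obs();r=R.from_quat(o["tool_rot"]).as_matrix();y=np.arctan2(r[1,1],r[0,1])
print("tool",o["eef_pos"].round(4),"yaw_y",y.round(4),"j",o["joint_pos"].round(2),"F",o["ft_force"].round(1),"grip",o["grip_width"].round(3))
print("shift",((g-o["eef_pos"])/.5).round(3),"turn",((t-y)/(np.pi/4)).round(3))
E
python3 plan.py FR -0.079
```

```text
Traceback (most recent call last):
  File "plan.py", line 7, in <module>
    print("tool",o["eef_pos"].round(4),"yaw_y",y.round(4),"j",o["joint_pos"].round(2),"F",o["ft_force"].round(1),"grip",o["grip_width"].round(3))
                                                                                                                        ^^^^^^^^^^^^^^^^^^^^^
AttributeError: 'float' object has no attribute 'round'
```

>>> step_arm(targets="1 0.318 -0.282 0 0 0 1;1 0.318 -0.282 0 0 0 1;1 0.318 -0.282 0 0 0 1;1 0.318 -0.282 0 0 0 1;1 0.318 -0.282 0 0 0 1;1 0.318 -0.282 0 0 0 1;1 0.318 -0.282 -0.05 0 0 1;1 0.318 -0.282 -0.12 0 0 1;1 0.318 -0.282 -0.17 0 0 1;0.5 0.318 -0.282 -0.2 0 0 1")

```text
clock: 5.48
eef_pos: [0.6697, -0.1892, 0.0805]
tool_rot: [0.738, 0.675, -0.002, -0.003]
ft_force: [-0.8, 0.3, -0.8]
grip_width: 0.0755
grasp_force: 0.0
```

>>> step_arm(targets="-0.2 0 0 0 0 0 0.013;-0.5 0 0 0 0 0 0.013;-1 0 0 0 0 0 0.013;-1 0 0 0 0 0 0.013;-1 0 0 0 0 0 0.013;-1 0 0 0 0 0 0.013;-1 0 0 0 0 0 0.013;-1 0 0 0 0 0 0.013")

```text
clock: 6.15
eef_pos: [0.6701, -0.19, 0.0877]
tool_rot: [0.734, 0.679, -0.001, -0.0]
ft_force: [-6.2, -0.2, 7.7]
grip_width: 0.0104
grasp_force: 60.2
```

```bash
sed -i 's/o\["grip_width"\].round(3)/round(o["grip_width"],3)/' plan.py
python3 plan.py FR -0.079
```

```text
tool [ 0.6701 -0.19    0.0877] yaw_y -0.0784 j [-0.28  0.72  0.39  1.24 -0.    1.37] F [-6.2 -0.2  7.7] grip 0.01
shift [ 0.    -0.001 -0.001] turn -0.001
```

>>> step_arm(targets="-1 0 0 0 0 0 -0.15;-1 0 0 0 0 0 -0.3;-1 0 0 0 0 0 -0.45;-1 0 0 0 0 0 -0.6;-1 0 0 0 0 0 -0.75;-1 0 0 0 0 0 -0.9;-1 0 0 0 0 0 -1;-1 0 0 0 0 0 -1;-1 0 0 0 0 0 -1")

```text
clock: 6.9
eef_pos: [0.6693, -0.1896, 0.0877]
tool_rot: [0.938, 0.346, -0.001, -0.0]
ft_force: [-10.0, 1.6, 7.1]
grip_width: 0.0107
grasp_force: 60.4
```

```bash
python3 plan.py FR -0.8745
```

```text
tool [ 0.6693 -0.1896  0.0877] yaw_y -0.8638 j [-0.28  0.72  0.39  1.24 -0.    2.16] F [-10.    1.6   7.1] grip 0.011
shift [ 0.002 -0.002 -0.001] turn -0.014
```

>>> step_arm(targets="0 0 0 0 0 0 0;1 0 0 0 0 0 0;1 0 0 0 0 0 0;1 0 0 0 0 0 0;1 0 0 0.08 0 0 0;1 0 0 0.16 0 0 0;1 0 0 0.2 0 0 0")

```text
clock: 7.48
eef_pos: [0.6733, -0.19, 0.1905]
tool_rot: [0.938, 0.347, 0.003, 0.002]
ft_force: [1.8, -0.2, 1.5]
grip_width: 0.0853
grasp_force: 0.0
```

>>> step_arm(targets="1 -0.278 -0.035 0 0 0 0.91;1 -0.278 -0.035 0 0 0 0.91;1 -0.278 -0.035 0 0 0 0.91;1 -0.278 -0.035 0 0 0 0.91;1 -0.278 -0.035 0 0 0 0.91;1 -0.278 -0.035 0 0 0 0.91;1 -0.278 -0.035 -0.05 0 0 0.91;1 -0.278 -0.035 -0.12 0 0 0.91;1 -0.278 -0.035 -0.17 0 0 0.91;0.5 -0.278 -0.035 -0.2 0 0 0.91")

```text
clock: 8.32
eef_pos: [0.5311, -0.2065, 0.0824]
tool_rot: [0.758, 0.653, -0.001, -0.002]
ft_force: [-0.7, 1.0, -0.0]
grip_width: 0.0756
grasp_force: 0.0
```

>>> step_arm(targets="-0.2 0 0 0 0 0 0;-0.5 0 0 0 0 0 0;-1 0 0 0 0 0 0;-1 0 0 0 0 0 0;-1 0 0 0 0 0 0;-1 0 0 0 0 0 0;-1 0 0 0 0 0 0;-1 0 0 0 0 0 0")

```text
clock: 8.98
eef_pos: [0.5312, -0.2071, 0.0871]
tool_rot: [0.758, 0.653, -0.001, -0.0]
ft_force: [-7.1, 1.4, 6.2]
grip_width: 0.0109
grasp_force: 60.1
```

```bash
python3 plan.py NR -0.8745
```

```text
tool [ 0.5312 -0.2071  0.0871] yaw_y -0.1484 j [-0.37  0.48 -0.04  1.05 -0.    1.35] F [-7.1  1.4  6.2] grip 0.011
shift [ 0.001 -0.002 -0.   ] turn -0.924
```

>>> step_arm(targets="-1 0 0 0 0 0 -0.15;-1 0 0 0 0 0 -0.3;-1 0 0 0 0 0 -0.45;-1 0 0 0 0 0 -0.6;-1 0 0 0 0 0 -0.75;-1 0 0 0 0 0 -0.87;-1 0 0 0 0 0 -0.924;-1 0 0 0 0 0 -0.924;-1 0 0 0 0 0 -0.924")

```text
clock: 9.73
eef_pos: [0.5306, -0.2068, 0.0871]
tool_rot: [0.94, 0.341, -0.001, -0.001]
ft_force: [-7.3, 1.5, 8.3]
grip_width: 0.0112
grasp_force: 60.3
```

>>> step_arm(targets="0 0 0 0 0 0 0;1 0 0 0 0 0 0;1 0 0 0 0 0 0;1 0 0 0 0 0 0;1 0 0 0.08 0 0 0;1 0 0 0.16 0 0 0;1 0 0 0.2 0 0 0")

```text
clock: 10.32
eef_pos: [0.5345, -0.2077, 0.1898]
tool_rot: [0.94, 0.341, 0.002, 0.002]
ft_force: [0.8, -0.8, 0.8]
grip_width: 0.0855
grasp_force: 0.0
```

>>> step_arm(targets="1 0.238 0.352 0 0 0 0.956;1 0.238 0.352 0 0 0 0.956;1 0.238 0.352 0 0 0 0.956;1 0.238 0.352 0 0 0 0.956;1 0.238 0.352 0 0 0 0.956;1 0.238 0.352 0 0 0 0.956;1 0.238 0.352 -0.05 0 0 0.956;1 0.238 0.352 -0.12 0 0 0.956;1 0.238 0.352 -0.17 0 0 0.956;0.5 0.238 0.352 -0.2 0 0 0.956")

```text
clock: 11.15
eef_pos: [0.6497, -0.0306, 0.0814]
tool_rot: [0.749, 0.663, -0.002, -0.002]
ft_force: [-0.8, 0.1, -0.1]
grip_width: 0.0754
grasp_force: 0.0
```

>>> step_arm(targets="-0.2 0 0 0 0 0 0;-0.5 0 0 0 0 0 0;-1 0 0 0 0 0 0;-1 0 0 0 0 0 0;-1 0 0 0 0 0 0;-1 0 0 0 0 0 0;-1 0 0 0 0 0 0;-1 0 0 0 0 0 0")

```text
clock: 11.82
eef_pos: [0.6502, -0.0309, 0.0876]
tool_rot: [0.749, 0.662, -0.0, -0.001]
ft_force: [-6.9, -0.1, 7.1]
grip_width: 0.011
grasp_force: 60.4
```

```bash
python3 plan.py FL -0.8745
```

```text
tool [ 0.6502 -0.0309  0.0876] yaw_y -0.1233 j [-0.05  0.63  0.22  1.16  0.    1.65] F [-6.9 -0.1  7.1] grip 0.011
shift [ 0.    -0.002 -0.001] turn -0.956
```

>>> step_arm(targets="-1 0 0 0 0 0 -0.15;-1 0 0 0 0 0 -0.3;-1 0 0 0 0 0 -0.45;-1 0 0 0 0 0 -0.6;-1 0 0 0 0 0 -0.75;-1 0 0 0 0 0 -0.9;-1 0 0 0 0 0 -0.956;-1 0 0 0 0 0 -0.956;-1 0 0 0 0 0 -0.956")

```text
clock: 12.57
eef_pos: [0.6496, -0.0306, 0.0875]
tool_rot: [0.94, 0.341, -0.001, -0.001]
ft_force: [-8.7, 1.0, 6.7]
grip_width: 0.0111
grasp_force: 60.5
```

>>> step_arm(targets="0 0 0 0 0 0 0;1 0 0 0 0 0 0;1 0 0 0 0 0 0;1 0 0 0 0 0 0;1 0 0 0.08 0 0 0;1 0 0 0.16 0 0 0;1 0 0 0.2 0 0 0")

```text
clock: 13.15
eef_pos: [0.6535, -0.0313, 0.1902]
tool_rot: [0.94, 0.341, 0.003, 0.001]
ft_force: [1.2, -0.0, 1.1]
grip_width: 0.0857
grasp_force: 0.0
```

>>> step_arm(targets="1 -0.278 -0.035 0.1 0 0 1;1 -0.278 -0.035 0.1 0 0 1;1 -0.278 -0.035 0.1 0 0 1;1 -0.278 -0.035 0.1 0 0 1;1 -0.278 -0.035 0.1 0 0 1;1 -0.278 -0.035 0.1 0 0 1;1 -0.278 -0.035 0.1 0 0 1")

```text
clock: 13.73
eef_pos: [0.5126, -0.0488, 0.2364]
tool_rot: [0.736, 0.677, 0.001, 0.001]
ft_force: [-0.3, 1.1, 0.1]
grip_width: 0.0853
grasp_force: 0.0
```

>>> step_arm(targets="1 0 0 0 0 0 1;1 0 0 0 0 0 1;1 0 0 0 0 0 1;1 0 0 0 0 0 1;1 0 0 0 0 0 1;1 0 0 0 0 0 1;1 0 0 0 0 0 1")

```text
clock: 14.32
eef_pos: [0.5129, -0.0486, 0.2355]
tool_rot: [0.421, 0.907, 0.0, 0.0]
ft_force: [0.3, 1.2, -0.3]
grip_width: 0.0852
grasp_force: 0.0
```

>>> step_arm(targets="1 0 0 0 0 0 1;1 0 0 0 0 0 1;1 0 0 0 0 0 1;1 0 0 0 0 0 1;1 0 0 0 0 0 1;1 0 0 0 0 0 1;1 0 0 0 0 0 1")

```text
clock: 14.9
eef_pos: [0.5129, -0.0487, 0.2356]
tool_rot: [0.042, 0.999, -0.0, 0.0]
ft_force: [1.0, 0.0, 0.4]
grip_width: 0.0851
grasp_force: 0.0
```

>>> step_arm(targets="1 0 0 0 0 0 1;1 0 0 0 0 0 1;1 0 0 0 0 0 1;1 0 0 0 0 0 1;1 0 0 0 0 0 1;1 0 0 0 0 0 1;1 0 0 0 0 0 1;1 0 0 0 0 0 1;1 0 0 0 0 0 1")

```text
clock: 15.65
eef_pos: [0.5128, -0.0487, 0.2355]
tool_rot: [-0.341, 0.94, -0.0, 0.0]
ft_force: [-0.5, 0.0, 0.1]
grip_width: 0.0851
grasp_force: 0.0
```

```bash
python3 plan.py NL 2.267; python3 - <<'E'
from h import *
import cv2,pickle
i=bot.camera_info("wrist");im=bot.camera("wrist");pickle.dump(i,open("w2.pkl","wb"));b=im[:,:,::-1].copy()
p=np.load("p.npy");p[3:]=1.0
from sil import bar
for n,q in zip(["NL","NR","FL","FR"],p[3:]):
    cv2.polylines(b,[cv2.convexHull(project(i,bar(p,n,q)).astype(np.int32))],True,(0,0,255))
cv2.imwrite("pics/w2.png",cv2.resize(b,None,fx=1.4,fy=1.4))
E
```

```text
tool [ 0.5128 -0.0487  0.2355] yaw_y 2.2664 j [-0.09  0.27  0.05  1.35 -0.   -0.79] F [-0.5  0.   0.1] grip 0.085
shift [-0.003 -0.001 -0.297] turn 0.001
```

View pics/w2.png

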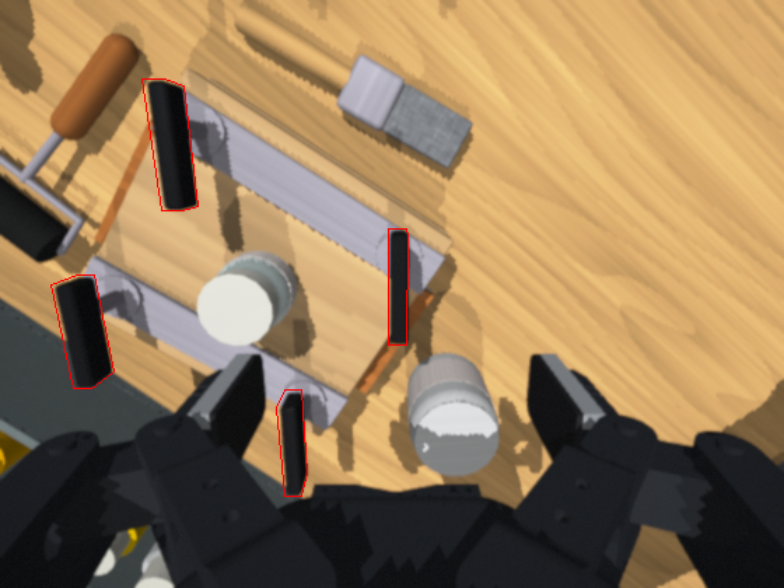

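All four bars match the outlines drawn for q = 1.0, and the jar and tin haven't moved. Round 2 starts with near left.

>>> step_arm(targets="1 0 0 -0.08 0 0 0;1 0 0 -0.16 0 0 0;1 0 0 -0.22 0 0 0;1 0 0 -0.27 0 0 0;0.5 0 0 -0.3 0 0 0;0 0 0 -0.3 0 0 0;-0.5 0 0 -0.3 0 0 0;-1 0 0 -0.3 0 0 0;-1 0 0 -0.3 0 0 0;-1 0 0 -0.3 0 0 0")

```text
clock: 16.53
eef_pos: [0.5126, -0.0471, 0.087]
tool_rot: [-0.342, 0.94, 0.002, 0.001]
ft_force: [-13.3, 15.8, 14.5]
grip_width: 0.0125
grasp_force: 9.7
```

>>> step_arm(targets="-1 0 0 0 0 0 0;-1 0 0 0 0 0 0;-1 0 0 0 0 0 0;-1 0 0 0 0 0 0")

```text
clock: 16.87
eef_pos: [0.5124, -0.0467, 0.0872]
tool_rot: [-0.342, 0.94, 0.002, 0.001]
ft_force: [-4.8, 6.0, 6.7]
grip_width: 0.0111
grasp_force: 59.8
```

>>> step_arm(targets="-1 0 0 0 0 0 -0.15;-1 0 0 0 0 0 -0.3;-1 0 0 0 0 0 -0.45;-1 0 0 0 0 0 -0.6;-1 0 0 0 0 0 -0.75;-1 0 0 0 0 0 -0.9;-1 0 0 0 0 0 -1;-1 0 0 0 0 0 -1")

```text
clock: 17.53
eef_pos: [0.5126, -0.0476, 0.0872]
tool_rot: [0.045, 0.999, 0.001, 0.001]
ft_force: [-3.9, 2.7, 5.0]
grip_width: 0.0112
grasp_force: 59.7
```

```bash
python3 plan.py NL 1.267; python3 -c "
from h import *;print(bot.get_obs()['ft_torque'])"
```

```text
tool [ 0.5126 -0.0476  0.0872] yaw_y 1.4801 j [-0.09  0.38 -0.2   0.99  0.   -0.  ] F [-3.9  2.7  5. ] grip 0.011
shift [-0.002 -0.003 -0.   ] turn -0.271
[ 0.61148928  0.67869617 -0.09442621]
```

>>> step_arm(targets="-1 0 0 0 0 0 -0.1;-1 0 0 0 0 0 -0.2;-1 0 0 0 0 0 -0.27;-1 0 0 0 0 0 -0.3;-1 0 0 0 0 0 -0.33;-1 0 0 0 0 0 -0.35;-1 0 0 0 0 0 -0.35;-1 0 0 0 0 0 -0.35")

```text
clock: 18.2
eef_pos: [0.5126, -0.0478, 0.0872]
tool_rot: [0.178, 0.984, 0.0, 0.001]
ft_force: [-3.6, 2.4, 7.4]
grip_width: 0.0112
grasp_force: 74.2
```

```bash
python3 plan.py NL 1.267; python3 -c "
from h import *;print(bot.get_obs()['ft_torque'])"
```

```text
tool [ 0.5126 -0.0478  0.0872] yaw_y 1.2125 j [-0.09  0.38 -0.2   0.99  0.    0.26] F [-3.6  2.4  7.4] grip 0.011
shift [-0.002 -0.003 -0.   ] turn 0.069
[0.24316586 0.71266211 1.57084181]
```

>>> step_arm(targets="0 0 0 0 0 0 0;1 0 0 0 0 0 0;1 0 0 0 0 0 0;1 0 0 0 0 0 0;1 0 0 0.08 0 0 0;1 0 0 0.16 0 0 0;1 0 0 0.2 0 0 0")

```text
clock: 18.78
eef_pos: [0.5143, -0.0489, 0.1894]
tool_rot: [0.181, 0.983, 0.0, 0.003]
ft_force: [1.9, -0.5, 0.7]
grip_width: 0.0855
grasp_force: 0.0
```

>>> step_arm(targets="1 0.318 -0.282 0 0 0 1;1 0.318 -0.282 0 0 0 1;1 0.318 -0.282 0 0 0 1;1 0.318 -0.282 0 0 0 1;1 0.318 -0.282 0 0 0 1;1 0.318 -0.282 0 0 0 1;1 0.318 -0.282 0 0 0 1")

```text
clock: 19.37
eef_pos: [0.6727, -0.1923, 0.1814]
tool_rot: [-0.21, 0.978, 0.001, -0.002]
ft_force: [-1.4, 0.0, -1.4]
grip_width: 0.0854
grasp_force: 0.0
```

>>> step_arm(targets="1 0 0 0 0 0 0.15;1 0 0 0 0 0 0.3;1 0 0 -0.05 0 0 0.363;1 0 0 -0.12 0 0 0.363;1 0 0 -0.17 0 0 0.363;0.5 0 0 -0.2 0 0 0.363;0 0 0 -0.2 0 0 0.363;-0.5 0 0 -0.2 0 0 0.363;-1 0 0 -0.2 0 0 0.363;-1 0 0 -0.2 0 0 0.363")

```text
clock: 20.2
eef_pos: [0.673, -0.1901, 0.0876]
tool_rot: [-0.346, 0.938, -0.001, 0.002]
ft_force: [0.5, -0.3, 0.2]
grip_width: 0.0255
grasp_force: 0.0
```

>>> step_arm(targets="-1 0 0 0 0 0 0;-1 0 0 0 0 0 0;-1 0 0 0 0 0 0;-1 0 0 0 0 0 0")

```text
clock: 20.53
eef_pos: [0.6712, -0.1879, 0.0878]
tool_rot: [-0.347, 0.938, 0.001, 0.001]
ft_force: [-5.1, 5.3, 6.0]
grip_width: 0.0112
grasp_force: 60.4
```

```bash
python3 plan.py FR 1.267; python3 -c "
from h import *;print(bot.get_obs()['ft_torque'])"
```

```text
tool [ 0.6712 -0.1879  0.0878] yaw_y 2.2786 j [-0.27  0.72  0.39  1.24  0.   -0.98] F [-5.1  5.3  6. ] grip 0.011
shift [-0.002 -0.005 -0.002] turn -1.288
[ 0.94845571  0.84786853 -0.16315075]
```

>>> step_arm(targets="-1 0 0 0 0 0 -0.15;-1 0 0 0 0 0 -0.3;-1 0 0 0 0 0 -0.45;-1 0 0 0 0 0 -0.6;-1 0 0 0 0 0 -0.75;-1 0 0 0 0 0 -0.9;-1 0 0 0 0 0 -1;-1 0 0 0 0 0 -1")

```text
clock: 21.2
eef_pos: [0.6715, -0.1889, 0.0878]
tool_rot: [0.04, 0.999, 0.0, 0.001]
ft_force: [-4.0, 2.9, 6.8]
grip_width: 0.0111
grasp_force: 60.4
```

>>> step_arm(targets="-1 0 0 0 0 0 -0.1;-1 0 0 0 0 0 -0.2;-1 0 0 0 0 0 -0.28;-1 0 0 0 0 0 -0.32;-1 0 0 0 0 0 -0.35;-1 0 0 0 0 0 -0.365;-1 0 0 0 0 0 -0.365;-1 0 0 0 0 0 -0.365")

```text
clock: 21.87
eef_pos: [0.6715, -0.1892, 0.0879]
tool_rot: [0.178, 0.984, -0.0, 0.0]
ft_force: [-5.6, 0.4, 5.9]
grip_width: 0.0108
grasp_force: 74.7
```

```bash
python3 plan.py FR 1.267; python3 -c "
from h import *;print(bot.get_obs()['ft_torque'])"
```

```text
tool [ 0.6715 -0.1892  0.0879] yaw_y 1.2122 j [-0.27  0.72  0.39  1.24 -0.    0.08] F [-5.6  0.4  5.9] grip 0.011
shift [-0.002 -0.003 -0.002] turn 0.07
[0.24470866 0.98376962 1.63640415]
```

>>> step_arm(targets="0 0 0 0 0 0 0;1 0 0 0 0 0 0;1 0 0 0 0 0 0;1 0 0 0 0 0 0;1 0 0 0.08 0 0 0;1 0 0 0.16 0 0 0;1 0 0 0.2 0 0 0")

```text
clock: 22.45
eef_pos: [0.6731, -0.1902, 0.1901]
tool_rot: [0.182, 0.983, -0.0, 0.003]
ft_force: [1.3, -0.3, 1.3]
grip_width: 0.0849
grasp_force: 0.0
```

>>> step_arm(targets="1 -0.278 -0.035 0 0 0 1;1 -0.278 -0.035 0 0 0 1;1 -0.278 -0.035 0 0 0 1;1 -0.278 -0.035 0 0 0 1;1 -0.278 -0.035 0 0 0 1;1 -0.278 -0.035 0 0 0 1;1 -0.278 -0.035 0 0 0 1")

```text
clock: 23.03
eef_pos: [0.5322, -0.2075, 0.1858]
tool_rot: [-0.211, 0.978, -0.0, 0.0]
ft_force: [-0.5, -0.1, 0.3]
grip_width: 0.0854
grasp_force: 0.0
```

>>> step_arm(targets="1 0 0 0 0 0 0.15;1 0 0 0 0 0 0.3;1 0 0 -0.05 0 0 0.353;1 0 0 -0.12 0 0 0.353;1 0 0 -0.17 0 0 0.353;0.5 0 0 -0.2 0 0 0.353;0 0 0 -0.2 0 0 0.353;-0.5 0 0 -0.2 0 0 0.353;-1 0 0 -0.2 0 0 0.353;-1 0 0 -0.2 0 0 0.353")

```text
clock: 23.87
eef_pos: [0.534, -0.2077, 0.0872]
tool_rot: [-0.342, 0.94, -0.001, 0.001]
ft_force: [0.3, 0.2, 0.2]
grip_width: 0.0255
grasp_force: 0.0
```

>>> step_arm(targets="-1 0 0 0 0 0 0;-1 0 0 0 0 0 0;-1 0 0 0 0 0 0;-1 0 0 0 0 0 0")

```text
clock: 24.2
eef_pos: [0.5322, -0.2055, 0.0873]
tool_rot: [-0.342, 0.94, 0.001, 0.001]
ft_force: [-4.2, 5.9, 5.6]
grip_width: 0.0112
grasp_force: 60.2
```

```bash
python3 plan.py NR 1.267
```

```text
tool [ 0.5322 -0.2055  0.0873] yaw_y 2.2691 j [-0.37  0.48 -0.04  1.05  0.   -1.07] F [-4.2  5.9  5.6] grip 0.011
shift [-0.001 -0.005 -0.001] turn -1.276
```

>>> step_arm(targets="-1 0 0 0 0 0 -0.15;-1 0 0 0 0 0 -0.3;-1 0 0 0 0 0 -0.45;-1 0 0 0 0 0 -0.6;-1 0 0 0 0 0 -0.75;-1 0 0 0 0 0 -0.9;-1 0 0 0 0 0 -1;-1 0 0 0 0 0 -1")

```text
clock: 24.87
eef_pos: [0.5324, -0.2063, 0.0873]
tool_rot: [0.045, 0.999, 0.0, 0.0]
ft_force: [-4.0, 2.7, 5.5]
grip_width: 0.0111
grasp_force: 60.1
```

>>> step_arm(targets="-1 0 0 0 0 0 -0.1;-1 0 0 0 0 0 -0.2;-1 0 0 0 0 0 -0.27;-1 0 0 0 0 0 -0.31;-1 0 0 0 0 0 -0.34;-1 0 0 0 0 0 -0.355;-1 0 0 0 0 0 -0.355;-1 0 0 0 0 0 -0.355")

```text
clock: 25.53
eef_pos: [0.5324, -0.2066, 0.0873]
tool_rot: [0.18, 0.984, -0.0, 0.0]
ft_force: [-4.0, 1.6, 5.7]
grip_width: 0.011
grasp_force: 76.1
```

```bash
python3 plan.py NR 1.267; python3 -c "
from h import *;print(bot.get_obs()['ft_torque'])"
```

```text
tool [ 0.5324 -0.2066  0.0873] yaw_y 1.2093 j [-0.37  0.48 -0.04  1.05 -0.   -0.01] F [-4.   1.6  5.7] grip 0.011
shift [-0.002 -0.003 -0.001] turn 0.073
[0.29096457 0.81717391 1.62174014]
```

>>> step_arm(targets="0 0 0 0 0 0 0;1 0 0 0 0 0 0;1 0 0 0 0 0 0;1 0 0 0 0 0 0;1 0 0 0.08 0 0 0;1 0 0 0.16 0 0 0;1 0 0 0.2 0 0 0")

```text
clock: 26.12
eef_pos: [0.5342, -0.2078, 0.1897]
tool_rot: [0.183, 0.983, -0.001, 0.003]
ft_force: [0.8, -1.2, 0.9]
grip_width: 0.0854
grasp_force: 0.0
```

>>> step_arm(targets="1 0.238 0.352 0 0 0 1;1 0.238 0.352 0 0 0 1;1 0.238 0.352 0 0 0 1;1 0.238 0.352 0 0 0 1;1 0.238 0.352 0 0 0 1;1 0.238 0.352 0 0 0 1;1 0.238 0.352 0 0 0 1")

```text
clock: 26.7
eef_pos: [0.653, -0.0277, 0.1843]
tool_rot: [-0.212, 0.977, 0.0, -0.0]
ft_force: [-0.7, -1.1, -0.4]
grip_width: 0.0858
grasp_force: 0.0
```

>>> step_arm(targets="1 0 0 0 0 0 0.15;1 0 0 0 0 0 0.3;1 0 0 -0.05 0 0 0.355;1 0 0 -0.12 0 0 0.355;1 0 0 -0.17 0 0 0.355;0.5 0 0 -0.2 0 0 0.355;0 0 0 -0.2 0 0 0.355;-0.5 0 0 -0.2 0 0 0.355;-1 0 0 -0.2 0 0 0.355;-1 0 0 -0.2 0 0 0.355")

```text
clock: 27.53
eef_pos: [0.6531, -0.0312, 0.0875]
tool_rot: [-0.342, 0.94, -0.001, 0.002]
ft_force: [0.4, 0.3, -0.0]
grip_width: 0.0255
grasp_force: 0.0
```

>>> step_arm(targets="-1 0 0 0 0 0 0;-1 0 0 0 0 0 0;-1 0 0 0 0 0 0;-1 0 0 0 0 0 0")

```text
clock: 27.87
eef_pos: [0.6514, -0.0292, 0.0876]
tool_rot: [-0.342, 0.94, 0.001, 0.001]
ft_force: [-4.1, 4.6, 5.2]
grip_width: 0.0105
grasp_force: 60.2
```

```bash
python3 plan.py FL 1.267
```

```text
tool [ 0.6514 -0.0292  0.0876] yaw_y 2.2695 j [-0.05  0.63  0.22  1.16  0.   -0.74] F [-4.1  4.6  5.2] grip 0.011
shift [-0.002 -0.005 -0.001] turn -1.276
```

>>> step_arm(targets="-1 0 0 0 0 0 -0.15;-1 0 0 0 0 0 -0.3;-1 0 0 0 0 0 -0.45;-1 0 0 0 0 0 -0.6;-1 0 0 0 0 0 -0.75;-1 0 0 0 0 0 -0.9;-1 0 0 0 0 0 -1;-1 0 0 0 0 0 -1")

```text
clock: 28.53
eef_pos: [0.6517, -0.0301, 0.0876]
tool_rot: [0.044, 0.999, 0.001, 0.001]
ft_force: [-4.2, 2.9, 5.8]
grip_width: 0.011
grasp_force: 60.3
```

>>> step_arm(targets="-1 0 0 0 0 0 -0.1;-1 0 0 0 0 0 -0.2;-1 0 0 0 0 0 -0.27;-1 0 0 0 0 0 -0.31;-1 0 0 0 0 0 -0.34;-1 0 0 0 0 0 -0.355;-1 0 0 0 0 0 -0.355;-1 0 0 0 0 0 -0.355")

```text
clock: 29.2
eef_pos: [0.6516, -0.0304, 0.0877]
tool_rot: [0.179, 0.984, 0.0, 0.001]
ft_force: [-3.7, 1.1, 5.8]
grip_width: 0.011
grasp_force: 75.2
```

```bash
python3 plan.py FL 1.267; python3 -c "
from h import *;print(bot.get_obs()['ft_torque'])"
```

```text
tool [ 0.6516 -0.0304  0.0877] yaw_y 1.2112 j [-0.05  0.63  0.22  1.16  0.    0.31] F [-3.7  1.1  5.8] grip 0.011
shift [-0.003 -0.003 -0.001] turn 0.071
[0.17807062 0.8746238  1.58365067]
```

>>> step_arm(targets="0 0 0 0 0 0 0;1 0 0 0 0 0 0;1 0 0 0 0 0 0;1 0 0 0 0 0 0;1 0 0 0.08 0 0 0;1 0 0 0.16 0 0 0;1 0 0 0.24 0 0 0;1 -0.05 -0.1 0.32 0 0 0;1 -0.1 -0.18 0.4 0 0 0;1 -0.1 -0.18 0.4 0 0 0")

```text
clock: 30.03
eef_pos: [0.6033, -0.118, 0.2832]
tool_rot: [0.181, 0.983, -0.0, 0.0]
ft_force: [0.8, -1.4, -0.2]
grip_width: 0.0854
grasp_force: 0.0
```

>>> step_arm(targets="1 0 0 0 0 0 0;1 0 0 0 0 0 0;1 0 0 0 0 0 0")

```text
clock: 30.28
eef_pos: [0.6038, -0.1175, 0.2814]
tool_rot: [0.183, 0.983, 0.0, -0.0]
ft_force: [0.1, -0.3, -1.1]
grip_width: 0.0853
grasp_force: 0.0
```

```bash
python3 - <<'E'
from sil import *
i=bot.camera_info("wrist");b=bot.camera("wrist")[:,:,::-1].copy()
b=cv2.resize(b,None,fx=1.4,fy=1.4)
p=np.load("p.npy")
for n in K:
    cv2.polylines(b,[cv2.convexHull((1.4*project(i,bar(p,n,2.0))).astype(np.int32))],True,(0,0,255))
cv2.imwrite("pics/w3.png",b)
E
```

```text
(no output)
```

View pics/w3.png

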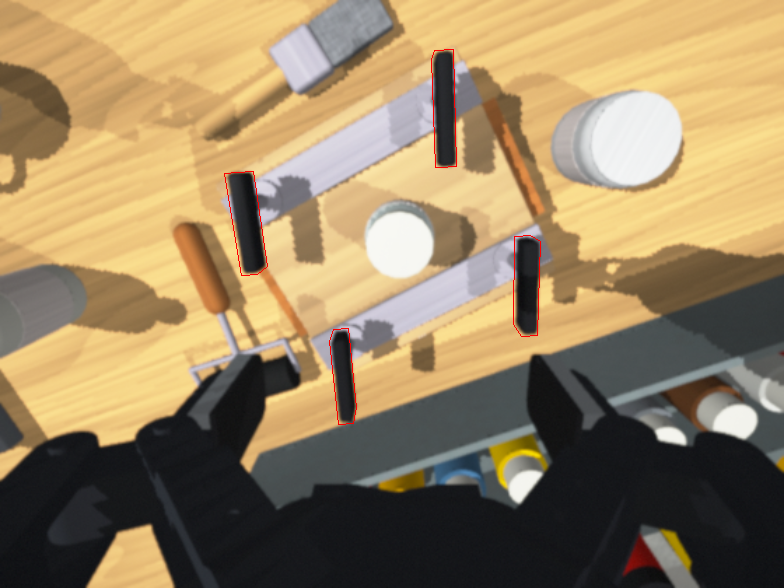

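All four handles (445,108), (246,222), (527,285) and (343,376) match the outlines for 2.0 rad, the stop. The jar at (400,240) and the other things are undisturbed, and the gripper is clear.

```bash
python3 -c "
from workcell import bot;print(bot.job_done())"
```

```text
the job is handed in; nothing more can be done
None
```

The job is handed in at about 30 s: all four knobs were turned in crisscross order, first to about halfway and then home against their stops, and the final wrist picture shows the jar and the things near the press where they were.

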